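# Press a cemented sole: unlock the press, draw the lever five clicks and hold

### The job

The canvas shoe in the hand press has just been cemented and its sole needs pressing. Unlock the press by turning the lock knob on its head clockwise until it clicks past its detent, then draw the lever down by its black handgrip exactly five clicks, feeling for each one, without going on to a sixth. The lever springs back up if it is let go, so keep hold of it: finish with the gripper still holding the handgrip at the fifth click. Leave the shoe in its bed and the other things on the bench where they are.

Things in the scene. Friction and masses are not known exactly. Their poses are not given: they have to be found in the camera images.
- press: Green iron bench press, bolted down. Origin: centre of the sole bed at table height; x points to the column at the back (away from the robot), y left, z up. Base 250 x 310 x 18 mm (x -90 to 160); bed 112 x 272 mm, rubber top at z 34 in an 8 mm rim; column at x 90 to 145; head 180 x 76 mm (x -35 to 145), z 195 to 252. Lock knob on top of the head, lever on its right side (-y).
- lever_hinge (a point): Lever pivot, fixed on the press at (34, -56, 222) mm in the press frame. The lever turns about the press's y axis through it, in front of and beside the head.
- grip_center (a point): Middle of the handgrip, on its axis. At lever value q it is at x = 34 - 190 cos(0.45 - q), y = -114, z = 222 + 190 sin(0.45 - q) mm in the press frame: a circle of 190 mm radius about lever_hinge, starting up and towards the robot and swinging down.
- handgrip: Black plastic grip, 24 mm diameter, 100 mm long, along the press's y, standing out to the right of the lever arm; revolves freely on its pin, so the gripper need not tilt. Origin as grip_center. Free space all round; pinch it from above, fingers closing along the press's x. Pull needed: 1 to 5 N in the first clicks, 7 to 15 N near the fifth.
- lever (a joint): Lever angle, rad: 0 up at rest, grows as it is drawn down, stop at 1.05. A spring pawl rides a toothed sector: notches each 0.16 (30 mm at the grip), the fifth at 0.80, crests halfway. Between notches the pull at the grip fades 3 to 4 N; leaving a notch (or rest) it jumps 4 N or more within 5 mm. A spring takes it back to 0 from any notch when let go. Blocked near 0 while locked.
- lock (a joint): Turn of the lock knob, rad, clockwise seen from above; stops at 0 and 1.25. Starts anywhere from 0 to 0.22 (locked) and stays where it is left. The detent is met at about 0.33, its crest is at 0.62 and it is passed at about 0.9, where the lever is free. Needs up to about 0.2 N m.
- lock_grip (a point): On the knob's upright axis at the height to grip with the fingers down: (60, 0, 287) mm in the press frame. The knob is black: a round skirt of 44 mm diameter (top at z 265 mm) with a wing 42 mm long, 13 mm thick, up to z 293 mm. At joint value 0 the wing lies along the press's x axis; it turns with the joint.
- presser: Sprung steel cross-bar under the ram, 150 mm long along the press's y, with a rubber foot above the last's heel cone and one above the forepart. Comes down 4 mm a click, touches the shoe a little after the second click, then bears harder with each (about 39 N at the fifth). Origin: on the ram's axis, 145 mm above the table at rest.
- shoe: The shoe being pressed: navy canvas upper, white rubber foxing, on its wooden last, 250 x 87 x 100 mm, 0.5 to 0.85 kg, standing loose in the press's sole bed, toe to the press's left (+y). Origin: middle of the sole's underside; x points to the toe.
- mate: A second shoe like the first, standing on the bench to the left of the press. Bystander. Origin: middle of the sole's underside; x points to the toe.
- can: Closed aluminium cement can, 86 mm diameter, 115 mm tall, standing on the bench. Bystander. Origin: centre of its underside.
- roller: Hand roller with a wooden handle, about 175 mm long, 52 mm wide, 32 mm high, lying on the bench. Bystander. Origin: on the bench under its neck; x points from the handle to the roller.

How it is judged (in metres and radians):
On the way, in this order (a step that is already met when the one before it is completed fails the run):
1. the lock knob has clicked past its detent while the lever is still up (value of joint lock above 0.8 rad and value of joint lever below 0.08 rad), for 0.2 s.
2. the lever is held at the fifth click, the presser bearing on the shoe (value of joint lever between 0.735 and 0.885 rad and contact force between the fingers and handgrip above 1 N and contact force between presser and shoe above 20 N), for 0.5 s.
At the end, for the whole second after the job is handed in: the fingers hold the handgrip (over 1 N) with the lever at rest in its fifth notch (0.735 to 0.885 rad), the presser bears on the shoe with over 20 N, the lock knob is past its detent (over 0.8 rad), and the shoe is within 15 mm of the middle of its bed (all of step 2 and velocity of joint lever between -0.1 and 0.1 rad/s and value of joint lock above 0.8 rad and horizontal distance between shoe and press below 0.015 m); the arm keeps its last pose, push and grip.
It fails at once if the lever goes on to the sixth click (value of joint lever above 0.89 rad).
It fails at once if the shoe in the press is shifted (distance of shoe from where it was at the start of the episode above 0.015 m).
It fails at once if the second shoe is shifted (distance of mate from where it was at the start of the episode above 0.02 m).
It fails at once if the cement can is shifted (distance of can from where it was at the start of the episode above 0.02 m).
It fails at once if the hand roller is shifted (distance of roller from where it was at the start of the episode above 0.02 m).
It also fails if it takes over 64 s, if anything falls off the work surface, if the arm or the gripper's body presses on something with over 40 N, if the wrist force passes 120 N, or if a joint passes its speed limit or range.

### The arm

A 6-joint arm with a two-finger parallel gripper is mounted at the origin on the work surface. World frame = base frame: x ahead of the robot, y to its left, z up, the work surface at z = 0. Lengths are in m, angles in degrees, forces in N, time in s.
With the tool pointing down it reaches from about 0.35 to 1 m from the base axis. Payload 7.1 kg.
Tool frame: the origin (TCP) lies at the centre of the arm's flange, where the gripper is bolted on; the fingertips stand 173 mm ahead of it and the grasp point (between the pads) lies 155 mm ahead of it (ctrl.pinch_z is the distance from the TCP to the grasp point, in m); z points along the fingers, y is the line along which they close (so a half turn about z gives the same grasp; the last joint's range is limited). The gripper opens to 85 mm and grips with 20 to 120 N. Pads are 22 mm wide; open, the fingers measure 114 mm over their backs; the gripper's body (76 mm by 85 mm) begins 54 mm behind the grasp point. The pads swing forward as they close: fully open they stand 13 mm farther back than shut.
Start: joints at [-77.12, 24.242, 93.386, -0, 62.372, -1.089], TCP at [0.151, -0.606, 0.405] pointing down, gripper open.
Joint ranges: [-172.04, 172.04], [-51.8, 120.97], [4.93, 147.93], [-75.15, 255.16], [6.16, 154.13], [-145.62, 145.62]. Speed limits (degrees/s): [136.94, 136.94, 172.46, 180, 180, 180].

### API

Orientations are given as a 3x3 rotation matrix whose columns are the frame's x, y, z axes.
In Python, from rig import ctrl gives the robot as it stands. Calls block until the motion is done:
- ctrl.goto(position, orientation): joint-space move of the TCP to a pose.
- ctrl.servo_line(position, orientation=None, feed=0.15): straight line of the TCP; orientation=None keeps the orientation; feed is the mean speed in m/s.
- ctrl.move_joints(angles): joint-space move.
- ctrl.gripper_to(opening, grasp_force=None): opening from 0.0 (shut) to 1.0 (fully open); grasp_force is the grip in N (None keeps the last); returns when the fingers have stopped.
- ctrl.wait(seconds).
- ctrl.solve_ik(position, orientation): joint angles nearest the present ones, or None.
- ctrl.sense(): the state.
- ctrl.grab_frame(name): name is "scene" or "top"; returns a dict with "color" (384x512x3 uint8, red, green, blue), "fovy" (degrees; the focal length in pixels is half the picture's height over the tangent of half this angle, whatever the lens; pixels are square), "cx", "cy" (the principal point, pixels), "k1" (the pictures are not rectified: a ray, as slopes to the right and down, at radius r is drawn at 1 + k1 r^2 times it, then the intrinsics apply), "pose" (4x4, takes a point from camera to world coordinates). Camera axes: x right, y down, z forward; pixel columns grow to the right and rows downward; lengths in m; the calibration is good to about 2 mm. A picture is of the moment at which its call begins. There is no depth.
A pose or a line that the arm cannot do raises ctrl.PlanningError and nothing moves.
- ctrl.job_done(): hands the job in; it is judged then, once.
Trained networks look in a picture, given as the dict that the camera call returned (one of the last four; its "shot" number tells which), for a name from the list of things; names that differ only in an ending like _2 or _b are one class to them, and where a whole thing is asked for, a point or a joint stands for the part that bears it (a point fixed in the world has none). Each returns a list of dicts, best first, with "p" (0 to 1); they miss things now and then, are a little off and sometimes report something else, mostly with a low value. They report only what shows in the picture. A call takes as long as a camera call.
- ctrl.recognise(picture, label): "xyz" ([x, y, z] in m, in world coordinates, good to about 4 mm: the middle of the surface that is visible of it).
- ctrl.regions_of(picture, label): "region" (384x512 bool, what is visible of it).
- ctrl.pinpoint(picture, label): "xyz" ([x, y, z] in m, in world coordinates, good to about 4 mm: a listed point, or the origin of a listed thing).
The state is a dict: "time": time; "qpos": joint angles; "qvel": joint speeds; "joint_torque": joint torques, N m; "position": TCP position; "ee_rot": TCP orientation; "force": force on the tool from outside, world axes, zero at the start; "ft_torque": the same for the moment, N m; "opening": opening from 0.0 (shut) to 1.0 (fully open); "grasp_force": force on a finger pad.
Only numpy, scipy, OpenCV 4.12 (cv2) and the standard library are available. Lean on these libraries where they do the work, as an engineer would, in place of code of your own. Each camera call takes 0.05 s, during which the arm holds its last target. There are 200 camera calls.

## Working session

There is one attempt and no reset: what is moved stays moved. The work goes in short steps, each a Python script; the robot and the scene stay as the last script left them, time stands still between calls to the robot, and variables do not carry over. Pictures are saved under pics/ and viewed, at most 10 in all, crops included, and the job is handed in when it is done.

```bash
ls; mkdir -p pics
python3 - <<'E'
from rig import ctrl
import cv2,numpy as np
s=ctrl.sense();print(s['time'],s['position'],s['force'])
for n in("scene","top"):
    f=ctrl.grab_frame(n);cv2.imwrite(f"pics/{n}0.png",f["color"][...,::-1])
    print(n,f['fovy'],f['k1'],np.round(f['pose'],3).tolist())
    for l in("press","lever_hinge","grip_center","lock_grip","presser","shoe","mate","can","roller"):
        print(l,[(np.round(d['xyz'],4).tolist(),round(d['p'],2)) for d in ctrl.pinpoint(f,l)[:2]])
print(ctrl.sense()['time'])
E
```

```text
pics
0.0 [ 0.15081748 -0.60624141  0.40393357] [0.12447459 0.10850493 0.33420346]
scene 48.953250299092105 -0.06819177494352514 [[0.579, 0.486, -0.655, 1.284], [0.815, -0.355, 0.457, -0.519], [-0.011, -0.799, -0.602, 0.875], [0.0, 0.0, 0.0, 1.0]]
press [([0.6221, -0.0898, 0.0015], 0.97)]
lever_hinge [([0.674, -0.14, 0.2191], 0.63)]
grip_center [([0.5161, -0.2352, 0.3029], 0.95)]
lock_grip []
presser [([0.6224, -0.0875, 0.144], 0.81)]
shoe [([0.6221, -0.0934, 0.0323], 0.81)]
mate [([0.5623, 0.1891, 0.0037], 0.9), ([0.6821, -0.0736, 0.2856], 0.25)]
can [([0.4013, 0.3534, -0.0027], 0.64)]
roller [([0.425, -0.3876, 0.0027], 0.56)]
top 54.62936661845679 0.008858416778277192 [[-0.016, -0.99, 0.14, 0.396], [-1.0, 0.013, -0.019, 0.016], [0.017, -0.141, -0.99, 1.245], [0.0, 0.0, 0.0, 1.0]]
press [([0.6217, -0.0878, -0.0008], 0.75)]
lever_hinge [([0.6686, -0.1386, 0.2189], 0.62)]
grip_center [([0.5172, -0.2338, 0.3097], 0.78)]
lock_grip [([0.6831, -0.0747, 0.2825], 0.77)]
presser [([0.6246, -0.0938, 0.1464], 0.73), ([0.6853, -0.0722, 0.2845], 0.7)]
shoe [([0.6207, -0.0881, 0.0332], 0.85)]
mate [([0.5633, 0.1851, 0.0021], 0.79), ([0.6656, -0.136, 0.2209], 0.45)]
can [([0.4026, 0.357, 0.0043], 0.56)]
roller [([0.421, -0.3891, -0.0006], 0.68)]
1.0
```

```bash
cat > fit.py <<'E'
import numpy as np
from scipy.optimize import least_squares
L=dict(press=(0,0,0),lever_hinge=(34,-56,222),grip_center=(34-190*np.cos(.45),-114,222+190*np.sin(.45)),lock_grip=(60,0,287),presser=(0,0,145))
M=[("press",.6221,-.0898),("lever_hinge",.674,-.14),("grip_center",.5161,-.2352),("presser",.6224,-.0875),("press",.6217,-.0878),("lever_hinge",.6686,-.1386),("grip_center",.5172,-.2338),("lock_grip",.6831,-.0747),("presser",.6246,-.0938)]
def w(p,l):
    c,s=np.cos(p[2]),np.sin(p[2]);l=np.asarray(l)/1000
    return np.array([p[0]+c*l[0]-s*l[1],p[1]+s*l[0]+c*l[1],l[2]])
r=least_squares(lambda p:np.concatenate([w(p,L[n])[:2]-(x,y) for n,x,y in M]),[.62,-.09,.2],loss='soft_l1',f_scale=.004)
P=r.x
def proj(f,X):
    T=np.linalg.inv(f['pose']);q=T[:3,:3]@X+T[:3,3];a=q[:2]/q[2]
    F=f['color'].shape[0]/2/np.tan(np.radians(f['fovy']/2))
    return F*a*(1+f['k1']*(a@a))+(f['cx'],f['cy'])
if __name__=="__main__":
    print(P,np.degrees(P[2]),np.round(r.fun*1000,1))
E
python3 fit.py
python3 - <<'E'
from rig import ctrl
import cv2,numpy as np
from fit import *
f=ctrl.grab_frame("top")
for d in ctrl.regions_of(f,"lock_grip")[:2]:
    m=d['region'];print(d['p'],m.sum(),cv2.minAreaRect(np.argwhere(m)[:,::-1].astype(np.float32)))
u=proj(f,w(P,(60,0,287)));print(u)
for a in (0,.1,.2,.3): print(a,[np.round(proj(f,w(P,(60+k*21*np.cos(a),-k*21*np.sin(a),293))),1) for k in(-1,1)])
x,y=u.astype(int);c=f['color'][y-30:y+30,x-40:x+40,::-1]
c=cv2.resize(c,None,fx=10,fy=10,interpolation=cv2.INTER_CUBIC);cv2.imwrite("pics/knob.png",cv2.convertScaleAbs(c,alpha=2,beta=20));print(x-40,y-30)
E
```

```text
[ 0.62335603 -0.09070805  0.23852858] 13.666681148562397 [ 1.3 -0.9 -4.4  2.9  1.   1.3  1.  -3.2  1.7 -2.9  1.   1.5 -0.1 -0.1
 -1.4 -1.8 -1.2  3.1]
0.47 208 ((285.7500305175781, 139.75001525878906), (14.849241256713867, 15.55634880065918), 45.0)
[286.4500064 137.1998021]
0 [array([288.7, 144. ]), array([284.6, 129.1])]
0.1 [array([288. , 144.2]), array([285.4, 129. ])]
0.2 [array([287.2, 144.2]), array([286.1, 128.9])]
0.3 [array([286.4, 144.2]), array([286.9, 128.9])]
246 107
```

View pics/scene0.png

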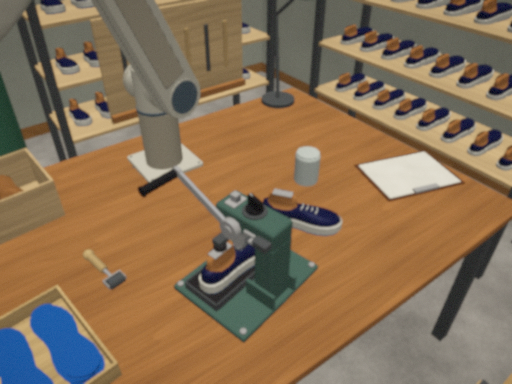

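View pics/knob.png

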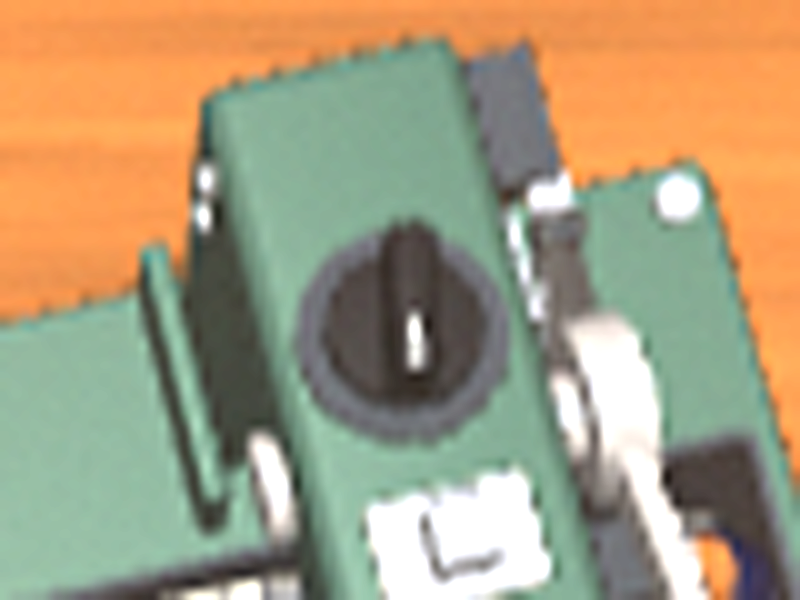

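```bash
cat >> fit.py <<'E'
def R(yaw):  # tool down; closing axis (tool y) at angle yaw in world
    y=np.array([np.cos(yaw),np.sin(yaw),0]);z=np.array([0,0,-1.]);return np.column_stack([np.cross(y,z),y,z])
E
python3 - <<'E'
from rig import ctrl
from fit import *
s=ctrl.sense();p=s['position'].copy() if hasattr(s['position'],'copy') else s['position']
k=w(P,(60,0,287+155)); a0=.2; wing=P[2]-a0
up=k+[0,0,.09]
for h in(1,-1):
    q0=ctrl.solve_ik(k,R(wing+h*np.pi/2));q1=ctrl.solve_ik(k,R(wing-.9+h*np.pi/2))
    print(h,None if q0 is None else np.round(q0,1),None if q1 is None else np.round(q1,1))
ctrl.servo_line([p[0],p[1],.55],feed=.25)
q0=[ctrl.solve_ik(up,R(wing+h*np.pi/2)) for h in(1,-1)]
ok=[(abs(q[5]),i) for i,q in enumerate(q0) if q is not None];i=min(ok)[1];h=(1,-1)[i]
ctrl.goto(up,R(wing+h*np.pi/2));ctrl.gripper_to(.6)
s=ctrl.sense();print(h,s['time'],np.round(s['position'],3),s['opening'],s['force'])
f=ctrl.grab_frame("scene")
for l in("lock_grip","press"):print(l,[(np.round(d['xyz'],4),d['p']) for d in ctrl.pinpoint(f,l)[:2]])
E
```

```text
1 [ -7.4  27.4  83.2  -0.   69.4 -99.6] [ -7.4  27.4  83.2  -0.   69.4 -48. ]
-1 [-7.4 27.4 83.2 -0.  69.4 80.4] [ -7.4  27.4  83.2  -0.   69.4 132. ]
-1 4.9167 [ 0.682 -0.077  0.532] 0.6027999643117674 [-0.11998752  0.24265027 -0.12519119]
lock_grip [(array([ 0.6831, -0.0753,  0.2859]), 0.7)]
press [(array([ 0.6248, -0.0908,  0.0033]), 0.96)]
```

Run:
```python
from rig import ctrl
from fit import *
wing=P[2]-.2; k=np.array([.6823,-.0760,.287+.155])
Rt=R(wing+np.pi/2)
ctrl.goto(k+[0,0,.09],Rt)
ctrl.servo_line(k+[0,0,.01],Rt,feed=.1)
print(np.round(ctrl.sense()['force'],1))
ctrl.servo_line(k,Rt,feed=.05)
ctrl.gripper_to(0,60);s=ctrl.sense();print(s['time'],s['opening'],s['grasp_force'],np.round(s['force'],1),np.round(s['ft_torque'],2),np.round(s['position'],4))
q=np.array(s['qpos'],float)
for d in range(5,56,5):
    ctrl.move_joints(q+[0,0,0,0,0,d]);s=ctrl.sense()
    print(d,round(s['time'],2),np.round(s['force'],1),np.round(s['ft_torque'],2),round(s['qpos'][5]-q[5],1),round(s['opening'],3))
    if abs(s['ft_torque'][2])>.6: print("stop");break
f=ctrl.grab_frame("scene")
```

```text
[-0.2  0.3 -0.2]
9.45 0.13767475200684526 60.368921756744385 [-0.6 -2.7  2.3] [-0.44  0.08 -0.04] [ 0.6824 -0.0764  0.4424]
5 9.7 [-0.4 -1.2 -0.1] [-0.13  0.05 -0.  ] 4.9 0.136
10 9.95 [-1.5 -0.9  1.1] [-0.12  0.1  -0.01] 9.8 0.14
15 10.2 [ 0.3 -1.8  0.7] [-0.15  0.08  0.08] 14.7 0.139
20 10.45 [-0.  -0.8  1.1] [-0.12  0.05  0.03] 19.7 0.139
25 10.7 [-0.2 -0.6  0.6] [-0.13  0.02 -0.1 ] 24.7 0.141
30 10.95 [ 0.  -0.9  0.6] [-0.12 -0.04 -0.17] 29.7 0.14
35 11.2 [-0.6 -0.6 -0.3] [-0.13 -0.18 -0.47] 34.7 0.135
40 11.45 [ 0.3 -0.5  0. ] [ 0.02 -0.12 -0.03] 39.7 0.138
45 11.7 [ 0.6 -0.5  0.5] [-0.01 -0.12 -0.08] 44.7 0.142
50 11.95 [ 1.5 -0.4  0.3] [ 0.06 -0.13 -0.02] 49.7 0.134
55 12.2 [ 1.7  0.3 -0.1] [ 0.12 -0.23 -0.01] 54.7 0.138
```

Run:
```python
from rig import ctrl
import cv2
from fit import *
s=ctrl.sense();p=np.array(s['position'])
ctrl.gripper_to(.6);ctrl.servo_line(p+[0,0,.1],feed=.2)
g=w(P,(34-190*np.cos(.45),-114,222+190*np.sin(.45)+155))
up=g+[0,0,.08]
c=[(abs(q[5]),h) for h in(0,np.pi) if (q:=ctrl.solve_ik(up,R(P[2]+h))) is not None];h=min(c)[1]
for t in(0,.8):
    q=ctrl.solve_ik(w(P,(34-190*np.cos(.45-t),-114,222+190*np.sin(.45-t)+155)),R(P[2]+h));print(h,q is not None and np.round(q,1))
f=ctrl.grab_frame("scene")
print([(np.round(d['xyz'],4),d['p']) for d in ctrl.pinpoint(f,"grip_center")],g)
ctrl.goto(up,R(P[2]+h))
for n in("top","scene"):
    f=ctrl.grab_frame(n)
    for l in("grip_center","lock_grip"):print(n,l,[(np.round(d['xyz'],4),d['p']) for d in ctrl.pinpoint(f,l)])
    u=proj(f,w(P,(10,-50,287)));x,y=u.astype(int);a,b=(60,80)if n=="top"else(75,100)
    c=f['color'][max(y-a,0):y+a,max(x-b,0):x+b,::-1];cv2.imwrite(f"pics/{n}2.png",cv2.resize(c,None,fx=4 if n=="top" else 4,fy=4,interpolation=cv2.INTER_CUBIC))
s=ctrl.sense();print(s['time'],np.round(s['force'],2))
```

```text
0 [-25.5  16.   97.8  -0.   66.2 -39.2]
0 [-26.   26.2 105.1  -0.   48.7 -39.7]
[(array([ 0.5149, -0.2335,  0.3042]), 0.55)] [ 0.51708755 -0.23386982  0.45964345]
top grip_center [(array([ 0.5189, -0.233 ,  0.3086]), 0.68)]
top lock_grip [(array([ 0.683 , -0.0749,  0.2857]), 0.75)]
scene grip_center [(array([ 0.5165, -0.2352,  0.302 ]), 0.59), (array([ 0.6204, -0.0927,  0.0334]), 0.21)]
scene lock_grip [(array([ 0.6826, -0.0741,  0.2884]), 0.72), (array([0.5647, 0.1871, 0.0032]), 0.28)]
14.6667 [-0.5  -0.03  0.6 ]
```

View pics/top2.png

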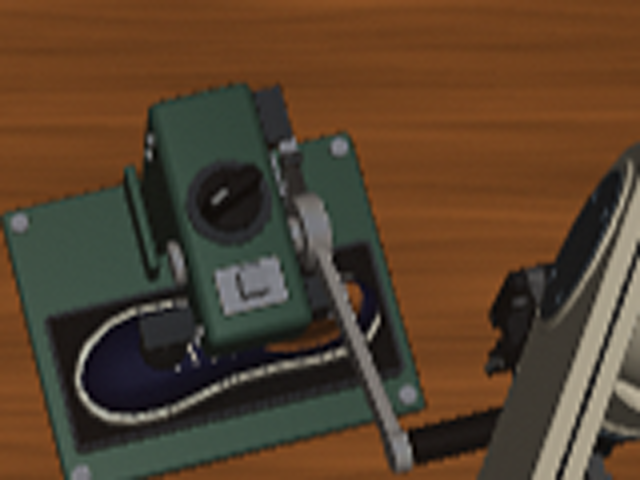

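View pics/scene2.png

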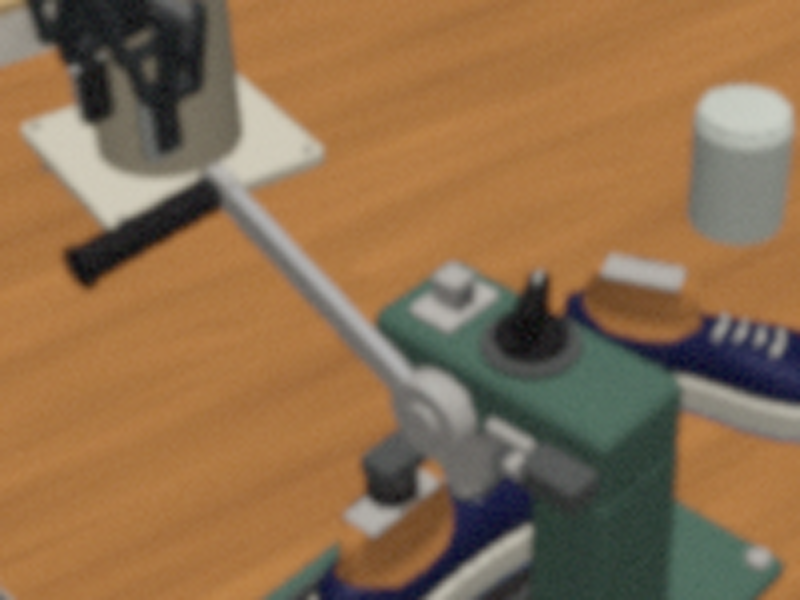

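```bash
cat >> fit.py <<'E'
def G(q): return w(P,(34-190*np.cos(.45-q),-114,222+190*np.sin(.45-q)+155))
E
python3 - <<'E'
from rig import ctrl
from fit import *
Rt=R(P[2])
ctrl.servo_line(G(0),Rt,feed=.08)
b=ctrl.sense();print(np.round(b['force'],1))
ctrl.gripper_to(0,80);ctrl.wait(.2);s=ctrl.sense();print(s['time'],s['opening'],s['grasp_force'],np.round(s['force'],1),np.round(np.array(s['position'])-G(0),4))
c,sn=np.cos(P[2]),np.sin(P[2])
for i in range(1,17):
    q=.016*i;ctrl.servo_line(G(q),Rt,feed=.03);s=ctrl.sense();F=np.array(s['force'])
    d=G(q+.01)-G(q);d/=np.linalg.norm(d)
    p=np.array(s['position']);print(round(q,3),round(s['time'],2),"pull",round(-F@d,1),np.round(F,1),"poserr mm",np.round((p-G(q))*1000,1))
    if -F@d>20:print('stop');break
E
```

```text
[-0.1  1.   0.2]
16.3917 0.25292426293973297 78.04445743560791 [-4.4 -0.9  6. ] [-0.0001 -0.0001  0.0004]
0.016 16.64 pull 5.2 [-2.5 -0.7  6.9] poserr mm [-0.1 -0.1  0.6]
0.032 16.89 pull 4.6 [-2.9 -0.3  6.3] poserr mm [-0.1 -0.1  0.5]
0.048 17.14 pull 3.4 [-4.2 -0.4  5.5] poserr mm [-0.1 -0.1  0.4]
0.064 17.39 pull 3.6 [-4.  -1.1  5.5] poserr mm [-0.2 -0.1  0.3]
0.08 17.64 pull 3.5 [-4.  -1.9  5.4] poserr mm [-0.2 -0.1  0.1]
0.096 17.89 pull 2.6 [-5.6 -1.2  4.9] poserr mm [-0.2 -0.1  0. ]
0.112 18.14 pull 1.9 [-5.6 -1.7  4. ] poserr mm [-0.1 -0.1 -0.1]
0.128 18.39 pull 2.5 [-4.8 -2.1  4.3] poserr mm [-0.2 -0.1 -0.1]
0.144 18.64 pull 1.5 [-5.4 -2.4  3.4] poserr mm [-0.1 -0.1 -0.2]
0.16 18.89 pull 3.8 [-5.4 -1.8  5.6] poserr mm [-0.1 -0.1  0.2]
0.176 19.14 pull 4.4 [-5.8 -1.3  6.2] poserr mm [-0.  -0.1  0.4]
0.192 19.39 pull 5.3 [-5.2 -1.4  6.9] poserr mm [-0.  -0.   0.3]
0.208 19.64 pull 4.2 [-4.8 -1.4  5.5] poserr mm [-0.  -0.1  0.2]
0.224 19.89 pull 3.6 [-4.6 -1.5  4.8] poserr mm [-0.1 -0.1  0.1]
0.24 20.14 pull 3.6 [-5.5 -2.   4.9] poserr mm [-0.1 -0.1  0.1]
0.256 20.39 pull 2.2 [-5.5 -2.5  3.3] poserr mm [-0.1 -0.1  0. ]
```

Run:
```python
from rig import ctrl
from fit import *
Rt=R(P[2])
for i in range(17,50):
    q=.016*i;ctrl.servo_line(G(q),Rt,feed=.03);s=ctrl.sense();F=np.array(s['force'])
    d=G(q+.01)-G(q);d/=np.linalg.norm(d)
    p=np.array(s['position']);print(round(q,3),round(s['time'],2),"pull",round(-F@d,1),np.round(F,1),"ze",round((p-G(q))[2]*1000,1),round(s['opening'],3))
    if -F@d>25:print('stop');break
```

```text
0.272 20.64 pull 2.2 [-5.  -2.5  3.2] ze -0.1 0.25
0.288 20.89 pull 2.7 [-4.5 -1.2  3.5] ze -0.1 0.254
0.304 21.14 pull 2.5 [-5.4 -3.   3.3] ze -0.1 0.259
0.32 21.39 pull 4.9 [-5.4 -2.5  5.7] ze 0.2 0.254
0.336 21.64 pull 5.2 [-5.7 -0.9  5.9] ze 0.4 0.253
0.352 21.89 pull 6.0 [-5.9 -1.6  6.6] ze 0.3 0.253
0.368 22.14 pull 6.5 [-6.  -1.6  7. ] ze 0.5 0.251
0.384 22.39 pull 6.4 [-5.7 -1.3  6.8] ze 0.4 0.255
0.4 22.64 pull 4.9 [-5.3 -1.7  5.2] ze 0.4 0.257
0.416 22.89 pull 5.7 [-6.7 -1.8  5.9] ze 0.3 0.255
0.432 23.14 pull 5.5 [-5.4 -0.8  5.5] ze 0.3 0.258
0.448 23.39 pull 5.0 [-4.4 -2.1  5. ] ze 0.2 0.255
0.464 23.64 pull 4.8 [-4.7 -2.7  4.7] ze 0.2 0.259
0.48 23.89 pull 6.9 [-5.9 -1.8  6.7] ze 0.4 0.256
0.496 24.14 pull 7.9 [-6.1 -2.   7.6] ze 0.6 0.251
0.512 24.39 pull 7.9 [-6.5 -1.2  7.5] ze 0.5 0.254
0.528 24.64 pull 8.0 [-5.3 -1.6  7.6] ze 0.5 0.253
0.544 24.89 pull 7.7 [-6.  -1.4  7.1] ze 0.5 0.252
0.56 25.14 pull 6.8 [-5.6 -1.6  6.2] ze 0.4 0.256
0.576 25.39 pull 7.0 [-5.8 -1.3  6.3] ze 0.4 0.252
0.592 25.64 pull 6.5 [-5.2 -1.7  5.8] ze 0.3 0.255
0.608 25.89 pull 6.7 [-5.9 -1.8  5.7] ze 0.3 0.259
0.624 26.14 pull 5.9 [-4.1 -1.2  5.2] ze 0.3 0.256
0.64 26.39 pull 9.0 [-6.3 -0.9  7.9] ze 0.4 0.258
0.656 26.64 pull 9.5 [-6.3 -0.6  8.3] ze 0.6 0.254
0.672 26.89 pull 9.7 [-5.9 -0.3  8.6] ze 0.6 0.254
0.688 27.14 pull 9.4 [-6.7 -2.6  7.9] ze 0.5 0.258
0.704 27.39 pull 8.9 [-5.7 -2.1  7.6] ze 0.5 0.257
0.72 27.64 pull 8.9 [-6.1 -1.4  7.4] ze 0.4 0.256
0.736 27.89 pull 8.2 [-5.9 -1.4  6.8] ze 0.4 0.257
0.752 28.14 pull 8.1 [-5.4 -1.9  6.7] ze 0.4 0.253
0.768 28.39 pull 8.2 [-5.4 -0.3  6.9] ze 0.4 0.248
0.784 28.64 pull 7.3 [-5.3 -1.7  5.8] ze 0.4 0.255
```

Run:
```python
from rig import ctrl
from fit import *
for q in(.792,.8,.805):
    ctrl.servo_line(G(q),R(P[2]),feed=.03);s=ctrl.sense();F=np.array(s['force'])
    d=G(q+.01)-G(q);d/=np.linalg.norm(d);print(q,round(-F@d,1))
ctrl.wait(.8);s=ctrl.sense();F=np.array(s['force']);print(s['time'],-F@d,s['grasp_force'],np.round((np.array(s['position'])-G(.805))*1000,1))
for n in("scene","top"):
    f=ctrl.grab_frame(n);print([(np.round(x['xyz'],4),x['p']) for x in ctrl.pinpoint(f,"grip_center")],G(.8)-[0,0,.155],[(np.round(x['xyz'],4),x['p']) for x in ctrl.pinpoint(f,"shoe")[:1]])
```

```text
0.792 8.5
0.8 10.2
0.805 10.6
30.1917 11.128458144813782 78.8468849658966 [ 0.1 -0.1  0.7]
[(array([ 0.5079, -0.2351,  0.1539]), 0.65), (array([ 0.6846, -0.0732,  0.2855]), 0.31)] [ 0.50990108 -0.23561727  0.15684942] [(array([ 0.6227, -0.0908,  0.0332]), 0.65)]
[(array([ 0.5132, -0.2359,  0.1576]), 0.46)] [ 0.50990108 -0.23561727  0.15684942] [(array([ 0.6211, -0.0861,  0.0322]), 0.91)]
```

The fifth jump has come (7.3 → 11 N) and the grip is where it should be, so I'm handing in.

```bash
python3 -c "
from rig import ctrl
print(ctrl.job_done())"
```

```text
the job is handed in; nothing more can be done
None
```

The job is handed in, result not reported back: the knob was turned about 55° clockwise past its detent, and the gripper is holding the handgrip at the fifth click, at about 0.80 rad with an 11 N pull; the shoe was still in its bed, and nothing else on the bench was touched.

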